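# Take the ruler out of a drawer that opens only part way

### The job

Please get me the ruler out of the small desktop drawer cabinet: pull its drawer open as far as it goes, then draw the ruler forward along the drawer floor until its end meets the back of the drawer front. The ruler is longer than the gap, so tip its front end up and ease it out slanting, without wedging it hard against the woodwork, and finish holding it level and still in the gripper for me to take, wholly in front of the cabinet's body and at least a hand's width (10 cm) above the top of the cabinet. Leave the phone, the glasses pouch and the pad of notes on top of the cabinet where they are.

Things in the scene. Friction and masses are not known exactly. Their poses are not given: they have to be found in the camera images.
- cabinet: Low dark wooden cabinet with one drawer, 270 mm deep (x, without drawer front), 178 wide (y), 78 high, fixed. Origin: centre of its underside on the desk. +x runs from the drawer front to the back, z up; the drawer opens to -x. The body's front face is at x = -0.135; a rail there under the top has its lower edge 58 mm above the desk: the far border of the gap when the drawer is open.
- drawer (a joint): How far the drawer is out, m: 0 shut (starts 0 to 0.018), 0.120 at its stop; 1.5 N friction, stays where left. Inside 250 mm long (x), 140 wide (y); floor 22 mm above the desk, side walls to 47 mm, 14 mm thick front board to 74 mm. Fully open, the gap between front board and cabinet body is 120 x 140 mm. A memory stick and an eraser lie loose along the +y side wall, within 26 mm of it.
- handle (a point): Middle of the drawer's brass bow handle: a level bar 8 mm thick, about 75 mm long along y, on posts at both ends, 46 mm above the desk, 35 mm in front of the front board (31 mm free between them). Can be pinched from above, one finger on each side of the bar. Moves with the drawer; axes as the cabinet's.
- front_inside (a point): Point on the drawer floor (22 mm above the desk) in the middle of the inner face of the drawer's front board, which the ruler's end is to meet. Moves with the drawer; axes as the cabinet's.
- ruler: Light wooden ruler, 200 mm long (x), 32 wide (y), 8 thick (z; 6.6 at the graduated edge), about 60 g. Lies flat on the drawer floor, graduations up, along the drawer (x towards the drawer's back, within 0.06 rad), its front end 20 to 50 mm behind the front board. Origin: centre of its underside.
- ruler_front_end (a point): Middle of the lower edge of the ruler's end nearest the drawer front (x = -0.100 of the ruler).
- ruler_rear_end (a point): Middle of the lower edge of the ruler's other end (x = +0.100 of the ruler), which lies under the cabinet's top.
- phone: Black phone, 148 x 72 x 8 mm, lying on the desk left of the cabinet. Origin: centre of its underside. Leave alone.
- glasses_pouch: Dark blue patterned glasses pouch, 86 x 210 x 37 mm, lying on the desk right of the cabinet. Origin: centre of its underside. Leave alone.
- sticky_pad: Pad of cream notes, 76 x 76 x 13 mm, lying on the rear half of the cabinet's top. Origin: centre of its underside. Leave alone.

How it is judged:
On the way, in this order (a step that is already met when the one before it is completed fails the run):
1. the drawer is open as far as it goes (within 5 mm of its stop) (value of joint drawer above 0.115 m), for 0.2 s.
2. the ruler lies on the drawer floor with its front end against the front board (within 6 mm), drawer still open (x of ruler_front_end in the frame of front_inside below 0.006 m and z of ruler_front_end in the frame of front_inside below 0.008 m and value of joint drawer above 0.11 m), for 0.1 s.
3. the ruler stands slanting through the gap: its front end above the front board, its rear end still below the cabinet's rail (z of ruler_front_end in the frame of cabinet above 0.074 m and z of ruler_rear_end in the frame of cabinet below 0.058 m and x of ruler_rear_end in the frame of cabinet above -0.135 m), for 0.05 s.
At the end, for the whole second after the job is handed in: The ruler is held still in the fingers, level and face up within 0.2 rad, both ends over 165 mm above the desk and in front of the cabinet body's front face, touching neither cabinet nor drawer; phone, pouch and pad are within 20 mm of their starts (height (world z) of each of ruler_front_end, ruler_rear_end above 0.165 m and x of each of ruler_front_end, ruler_rear_end in the frame of cabinet below -0.135 m and angle between ruler's own z axis and vertical below 0.2 rad and contact force between the fingers and ruler above 2 N and contact force between ruler and cabinet below 0.1 N and linear speed of ruler below 0.03 m/s and angular speed of ruler below 0.2 rad/s and distance of each of phone, glasses_pouch, sticky_pad from where it was at the start of the episode below 0.02 m); the arm keeps its last pose, push and grip.
It fails at once if the ruler is wedged or rammed against the cabinet or drawer with more than 40 N (contact force between ruler and cabinet above 40 N).
It fails at once if the phone, the glasses pouch or the pad of notes is pushed more than 20 mm (distance of any of phone, glasses_pouch, sticky_pad from where it was at the start of the episode above 0.02 m).
It also fails if it takes over 51 s, if anything falls off the work surface, if the arm or the gripper's body presses on something with over 40 N, if the wrist force passes 120 N, or if a joint passes its speed limit or range.

### The arm

A 6-joint arm with a two-finger parallel gripper is mounted at the origin on a cart in front of the work surface, level with it; the furniture and walls round the work are solid. World frame = base frame: x ahead of the robot, y to its left, z up, the work surface at z = 0. Lengths are in m, angles in rad, forces in N, time in s.
With the tool pointing down it reaches from about 0.225 to 0.875 m from the base axis. Payload 3.4 kg.
Tool frame: the origin (TCP) lies between the finger pads; the fingertips stand 22 mm ahead of it and the grasp point (between the pads) lies 3 mm ahead of it (manip.finger_overhang is the distance from the TCP to the fingertips, in m); z points along the fingers, y is the line along which they close (so a half turn about z gives the same grasp; the last joint's range is limited). The gripper opens to 85 mm and grips with 20 to 120 N. Pads are 22 mm wide; open, the fingers measure 114 mm over their backs; the gripper's body (76 mm by 85 mm) begins 54 mm behind the grasp point. The pads swing forward as they close: fully open they stand 13 mm farther back than shut.
Start: joints at [-0.121, 0.276, 1.505, -0, 1.361, -0.121], TCP at [0.575, -0, 0.253] pointing down, gripper open.
Joint ranges: [-2.89, 2.89], [-0.75, 2.08], [0.22, 2.7], [-1.18, 4.32], [0.11, 2.71], [-2.7, 2.7]. Speed limits (rad/s): [2.57, 2.57, 3.14, 3.14, 3.14, 3.14].

### API

Orientations are given as a unit quaternion [w, x, y, z].
In Python, from rig import get_state, eyes, order, manip gives the robot as it stands.
- The arm moves only by the tool drive_tool, never from a script. Its argument "rows" is a list of rows, each a list of 4 numbers: the shift along the tool's x, y, z in units of 25 mm (1.0 is 25 mm), then the turn about the tool's z in units of 6 degrees (1.0 is 6 degrees). A call has exactly 8 rows; each row is the pose to reach, as a shift and turn from the pose commanded when the call began, along the tool's axes at that moment; what a row does not reach only later rows make up. A row lasts 1/12 s, in which the tool goes at most 41.7 mm and 7.16 degrees, less where a joint would pass 70% of its speed; a pose out of reach is approached as far as the arm can. A call with a gripper value outside its range is refused whole. "grip" is the finger opening in mm, from 0 to 85.4, set as the call begins (left out, the last holds). The fingers move at their own pace and stop on an object; "newtons" is the grip in N (left out, the last holds). Time passes only in rows, so rows that repeat a pose let the fingers close, or fill a call up. It gives the time, the measured TCP pose, the force, the opening and the grip force at its end, in the units of the state.
- get_state(): the state, without advancing time (a new reading comes with each control period).
- eyes.get_image(name): name is "scene" or "side" or "wrist"; returns (picture, depth): 400x640x3 uint8, red, green, blue; 400x640 float32, m along the optical axis (not along the pixel's ray), 0 where there is no reading.
- eyes.camera_info(name): a dict with "fx", "fy", "cx", "cy" (pixels), "R" (3x3) and "t" (3): a world point X has camera coordinates R X + t. Camera axes: x right, y down, z forward; pixel columns grow to the right and rows downward; lengths in m; the calibration is good to about 2 mm. The wrist camera is an equidistant fisheye: a pixel r from the principal point sees the ray r / f radians off the axis. A picture is of the moment at which its call begins: read the wrist's pose just before it. camera_info takes no time and is no camera call; for the wrist camera it gives the pose at the moment of the call.
- order.sign_off(): hands the job in; it is judged then, once.
The state is a dict: "clock": time; "qpos": joint angles; "qd": joint speeds; "effort": joint torques, N m; "position": TCP position; "ee_rot": TCP orientation; "contact_force": force on the tool from outside, world axes, zero at the start; "moment": the same for the moment, N m; "width": finger opening in m; "gripper_force": force on a finger pad.
Only numpy, scipy, OpenCV 4.12 (cv2) and the standard library are available. Lean on these libraries where they do the work, as an engineer would, in place of code of your own. Each camera call takes 0.05 s, during which the arm holds its last target. There are 200 camera calls.

## Working session

There is one attempt and no reset: what is moved stays moved. The work goes in short steps, Python scripts to look and compute and a tool call to move; the robot and the scene stay as the last step left them, time stands still between calls to the robot, and variables do not carry over. Pictures are saved under pics/ and viewed, at most 10 in all, crops included, and the job is handed in when it is done.

Besides the shell and the picture viewer there is one more tool, called after ">>>" as name([rows], argument=value, ...), one row to a line, values as JSON. drive_tool: Moves the arm, as the interface text tells. Its arguments: {"type":"object","properties":{"rows":{"type":"array","items":{"type":"array","items":{"type":"number"}}},"grip":{"type":"number"},"newtons":{"type":"number"}},"required":["rows"]}

```bash
ls; mkdir -p pics
cat > h.py <<'E'
import numpy as np, cv2
from rig import get_state, eyes, order, manip
def snap(n,f):
    s=get_state(); ci=eyes.camera_info(n); im,d=eyes.get_image(n)
    cv2.imwrite(f'pics/{f}.png',im[:,:,::-1]); np.savez(f'pics/{f}.npz',im=im,d=d,**{k:np.array(ci[k]) for k in('fx','fy','cx','cy','R','t')})
    return im,d,ci
def cloud(f):
    z=np.load(f'pics/{f}.npz'); d=z['d']; v,u=np.indices(d.shape)
    P=np.stack([(u-z['cx'])/z['fx']*d,(v-z['cy'])/z['fy']*d,d],-1)
    W=(P-z['t'])@z['R']; W[d==0]=np.nan
    return W
E
python3 - <<'E'
from h import *
for n in('scene','side','wrist'):
    im,d,ci=snap(n,n+'0'); print(n,ci)
print(get_state())
a=[cv2.imread(f'pics/{n}0.png') for n in('scene','side')]
cv2.imwrite('pics/both.png',cv2.resize(np.vstack(a),(480,600)))
E
```

```text
pics
scene {'fx': 455.2259063924462, 'fy': 455.2259063924462, 'cx': 318.8463532590114, 'cy': 208.96650260636326, 'R': array([[-0.91619708, -0.40046928,  0.01439671],
       [-0.19186175,  0.40683545, -0.89312596],
       [ 0.35181242, -0.82104158, -0.44957619]]), 't': array([0.55811942, 0.23876289, 1.05373994])}
side {'fx': 466.47964419229504, 'fy': 466.47964419229504, 'cx': 320.629938051737, 'cy': 200.49916915284444, 'R': array([[-0.96064575, -0.27748583,  0.0127027 ],
       [-0.14644811,  0.46707953, -0.87200325],
       [ 0.23603537, -0.8395465 , -0.48933524]]), 't': array([0.61721399, 0.2017804 , 1.04483857])}
wrist {'fx': 309.70691628693146, 'fy': 309.70691628693146, 'cx': 314.75623658712885, 'cy': 198.87677751409942, 'R': array([[ 9.99996810e-01, -6.98656224e-04, -2.42743788e-03],
       [ 2.02576998e-05, -9.58739480e-01,  2.84286138e-01],
       [-2.52589881e-03, -2.84285281e-01, -9.58736408e-01]]), 't': array([-0.57422879, -0.03743928,  0.38095621])}
{'clock': 0.15, 'qpos': array([-1.20966584e-01,  2.76470829e-01,  1.50583903e+00,  1.10687070e-05,
        1.36070026e+00, -1.21011672e-01]), 'qd': array([ 0.00019808, -0.00159308, -0.00415172, -0.00058942,  0.0022818 ,
        0.00162531]), 'effort': array([ 9.65923646e-04, -4.17143512e+01, -2.46032345e+01, -1.26433165e-04,
        7.58384820e-03, -3.43765259e-05]), 'position': array([5.74640534e-01, 6.12567359e-05, 2.52627683e-01]), 'ee_rot': array([-5.61307905e-04,  7.07091481e-01,  7.07121725e-01, -4.32738891e-04]), 'contact_force': array([ 0.77429183, -0.49428345,  0.68074211]), 'moment': array([-0.01215067, -0.00672012, -0.01708656]), 'gripper_force': 0.0, 'width': 0.08549509595635535}
```

View pics/both.png

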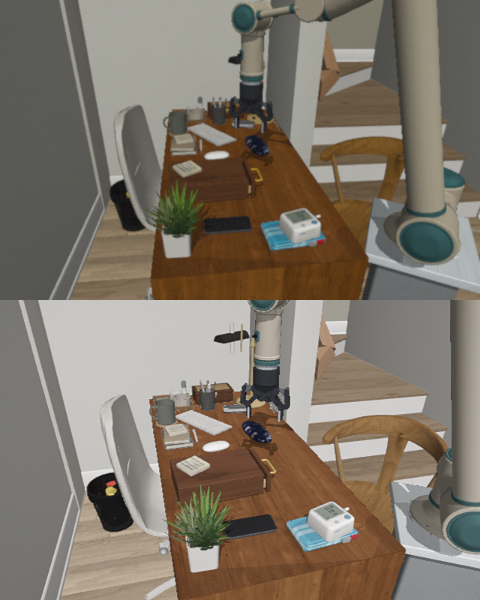

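View pics/wrist0.png

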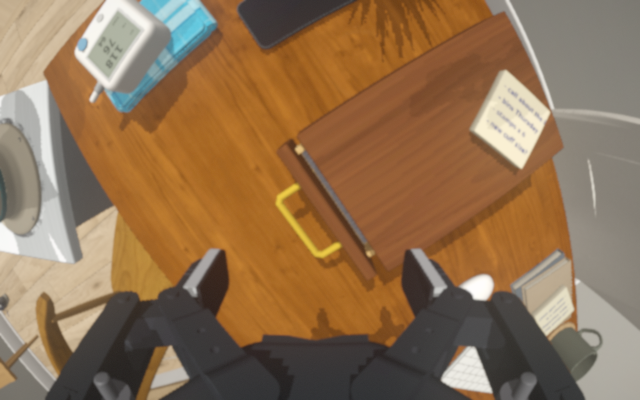

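The wrist view shows the cabinet yawed about 30°. The handle bow runs from (277,190) to (340,255), and the note pad is at the rear around (510,120). I'll fit the cabinet pose from depth.

```bash
cat >> h.py <<'E'
def wcloud(f):
    z=np.load(f'pics/{f}.npz'); d=z['d']; v,u=np.indices(d.shape)
    a=(u-z['cx'])/z['fx']; b=(v-z['cy'])/z['fy']; r=np.hypot(a,b)+1e-9; k=np.tan(np.minimum(r,1.5))/r
    W=(np.stack([a*k*d,b*k*d,d],-1)-z['t'])@z['R']; W[(d==0)|(r>1.2)]=np.nan
    return W
def proj(f,X):
    z=np.load(f'pics/{f}.npz'); p=z['R']@X+z['t']; h=np.hypot(p[0],p[1]); r=np.arctan2(h,p[2])
    return z['cx']+z['fx']*r*p[0]/h, z['cy']+z['fy']*r*p[1]/h
E
python3 - <<'E'
from h import *
for f,W in(('wrist0',wcloud('wrist0')),('scene0',cloud('scene0')),('side0',cloud('side0'))):
    m=(abs(W[...,2]-0.079)<.006)&(W[...,0]>.35)&(W[...,0]<1)&(abs(W[...,1])<.35)
    m=cv2.morphologyEx(m.astype(np.uint8),cv2.MORPH_OPEN,np.ones((3,3)))
    n,l,st,_=cv2.connectedComponentsWithStats(m)
    k=1+np.argmax(st[1:,4]); P=W[l==k]
    print(f,len(P),np.nanmedian(P[:,2]),cv2.minAreaRect(P[:,:2].astype(np.float32)*1000),st[k])
    desk=W[(abs(W[...,2])<.01)]; print(' desk',np.median(desk[:,2]) if len(desk) else 0)
W=wcloud('wrist0'); im=np.load('pics/wrist0.npz')['im'].astype(int)
hm=(im[...,0]>180)&(im[...,1]>140)&(im[...,2]<110)
n,l,st,_=cv2.connectedComponentsWithStats(hm.astype(np.uint8))
for k in range(1,n):
    if st[k,4]>80: P=W[l==k]; print(st[k],np.nanmedian(P,0),cv2.minAreaRect(P[~np.isnan(P[:,0])][:,:2].astype(np.float32)*1000))
for p in((277,205),(313,255),(280,150),(368,278),(298,138),(385,266),(503,15),(562,145)): print(p,W[p[1],p[0]])
E
```

```text
wrist0 32808 0.0792484733660201 ((717.637451171875, 48.86798095703125), (271.8077087402344, 178.81178283691406), 33.857444763183594) [  297    12   267   259 32808]
 desk 0.001345984146879722
scene0 2914 0.08097641974725456 ((716.5498657226562, 50.011871337890625), (267.5448913574219, 187.05349731445312), 33.930870056152344) [ 225  210  106   41 2914]
 desk 0.0026908264591463124
side0 3854 0.07834203700058869 ((714.61767578125, 50.025360107421875), (270.7162780761719, 183.38778686523438), 34.096038818359375) [ 227  198  123   55 3854]
 desk 0.0005950232285449684
[275 184  66  74 791] [ 0.55420069 -0.05798253  0.05058847] ((565.6697387695312, -65.91697692871094), (47.63029479980469, 113.49685668945312), 33.84685516357422)
[  0 364  13  22 153] [-1.57386959 -1.41068698 -0.32538536] ((-1595.6580810546875, -1457.3741455078125), (382.0010681152344, 122.33964538574219), 49.16621398925781)
(277, 205) [ 0.53275269 -0.03090098  0.05116648]
(313, 255) [ 0.57222814 -0.09300598  0.04922248]
(280, 150) [0.54047236 0.03286259 0.07448564]
(368, 278) [ 0.63439065 -0.10974452  0.07546142]
(298, 138) [0.55856593 0.04502759 0.08042313]
(385, 266) [ 0.65187046 -0.09301332  0.07851593]
(503, 15) [0.77744661 0.19099056 0.07861599]
(562, 145) [0.87316593 0.05262534 0.0801493 ]
```

```bash
cat >> h.py <<'E'
C=np.array([.7172,.0490]); Y=np.radians(33.86)
A=np.array([[np.cos(Y),-np.sin(Y)],[np.sin(Y),np.cos(Y)]])  # cab->world
def loc(W): 
    L=np.array(W,float).copy(); L[...,:2]=(L[...,:2]-C)@A; return L
def wor(x,y,z): return np.r_[C+A@[x,y],z]
from scipy.spatial.transform import Rotation as Ro
def tool():
    s=get_state(); q=s['ee_rot']; return s['position'],Ro.from_quat([q[1],q[2],q[3],q[0]]).as_matrix()
def units(target,yaw=None):  # yaw: world direction of tool y
    p,R=tool(); d=R.T@(np.array(target)-p)/.025
    t=None
    if yaw is not None:
        c=np.arctan2(R[1,1],R[0,1]); e=(yaw-c+np.pi/2)%np.pi-np.pi/2; t=-np.degrees(e)/6
    print('tcp local',loc(p).round(4),'shift',d.round(3),'turn',t, 'units')
E
python3 - <<'E'
from h import *
L=loc(wcloud('wrist0')); im=np.load('pics/wrist0.npz')['im'].astype(int)
top=L[(abs(L[...,2]-.079)<.005)&(abs(L[...,1])<.06)&(L[...,0]<0)&(L[...,0]>-.145)]
print('front face top',np.percentile(top[:,0],[.2,1]))
fb=L[(abs(L[...,2]-.0745)<.004)&(abs(L[...,1])<.06)&(L[...,0]<-.138)&(L[...,0]>-.18)]
print('board top x',np.percentile(fb[:,0],[1,10,50,90,99]))
bar=L[(abs(L[...,2]-.050)<.003)&(abs(L[...,1])<.03)&(L[...,0]<-.17)&(L[...,0]>-.22)]
print('bar',len(bar),np.percentile(bar[:,0],[2,50,98]),np.median(bar[:,1:],0))
b2=L[(abs(L[...,2]-.050)<.004)&(L[...,0]<-.19)&(L[...,0]>-.22)]
print('bar y',np.percentile(b2[:,1],[1,99]))
print(manip.finger_overhang)
E
```

```text
front face top [-0.13463938 -0.13344687]
board top x [-0.16044177 -0.15883598 -0.15310584 -0.1475301  -0.14633773]
bar 343 [-0.19893009 -0.19466673 -0.19131183] [0.00124877 0.05064064]
bar y [-0.04272639  0.33949449]
0.022
```

Run:
```python
from h import *
units(wor(-.195,0,.12),Y); units(wor(-.195,0,.049),Y)
```

```text
tcp local [-0.1456  0.0388  0.2526] shift [-2.389 -0.767  5.306] turn -5.642923677034042 units
tcp local [-0.1456  0.0388  0.2526] shift [-2.39  -0.763  8.146] turn -5.642923677034042 units
```

>>> drive_tool([
  [-0.5,-0.1,0.7,-1],
  [-1,-0.3,1.4,-2],
  [-1.5,-0.45,2.2,-3],
  [-2,-0.6,3.2,-4],
  [-2.39,-0.76,4.2,-5],
  [-2.39,-0.76,5.0,-5.64],
  [-2.39,-0.76,5.3,-5.64],
  [-2.39,-0.76,5.3,-5.64],
], grip=27, newtons=30)

```text
clock: 0.82
position: [0.5545, -0.0595, 0.1187]
ee_rot: [-0.002, 0.472, 0.882, -0.001]
contact_force: [-0.1, 0.1, -0.4]
width: 0.0271
gripper_force: 0.0
```

Run:
```python
from h import *
units(wor(-.195,0,.049),Y); s=get_state(); print(s['clock'],s['width'],s['contact_force'])
```

```text
tcp local [-0.1956  0.0006  0.1187] shift [-0.034  0.031  2.788] turn -0.024119884254136675 units
0.8167 0.02707382888691077 [-0.0531045   0.07161243 -0.36100209]
```

>>> drive_tool([
  [0,0.02,0.5,0],
  [0,0.02,1.0,0],
  [0,0.02,1.5,0],
  [0,0.02,2.0,0],
  [0,0.02,2.4,0],
  [0,0.02,2.7,0],
  [0,0.02,2.78,0],
  [0,0.02,2.78,0],
])

```text
clock: 1.48
position: [0.5588, -0.0585, 0.0545]
ee_rot: [0.002, 0.471, 0.882, 0.002]
contact_force: [-3.0, 4.0, 14.7]
width: 0.0272
gripper_force: 5.9
```

>>> drive_tool([
  [0,0,0,0],
  [0,0,0,0],
  [0,0,0,0],
  [0,0,0,0],
  [0,0,0,0],
  [0,0,0,0],
  [0,0,0,0],
  [0,0,0,0],
], grip=0)

```text
clock: 2.15
position: [0.5577, -0.0595, 0.0528]
ee_rot: [0.001, 0.471, 0.882, 0.0]
contact_force: [-0.5, 1.1, 8.5]
width: 0.0066
gripper_force: 29.4
```

Run:
```python
from h import *
units(wor(-.195,0,.049),Y); snap('wrist','w1')
print(get_state()['contact_force'])
```

```text
tcp local [-0.193  -0.0012  0.0528] shift [ 0.05  -0.082  0.153] turn -0.0064007261488867135 units
[-0.8333146   1.14521599  8.33192648]
```

View pics/w1.png

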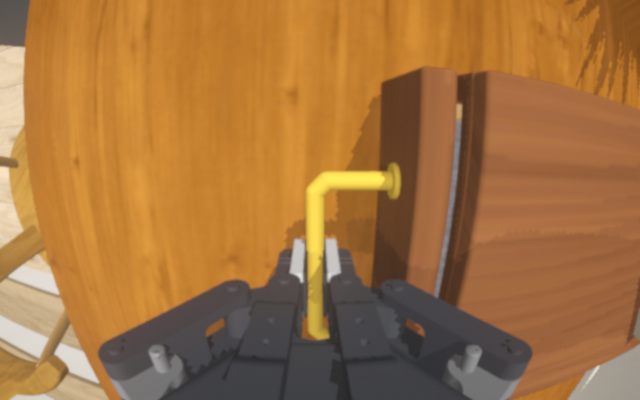

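The bar is pinched between the pads at about (315,290), with the board to its right. I'll lift a few mm to ease the upward contact, then pull gently.

>>> drive_tool([
  [0,0,-0.15,0],
  [0,-0.1,-0.2,0],
  [0,-0.3,-0.2,0],
  [0,-0.6,-0.2,0],
  [0,-0.9,-0.2,0],
  [0,-1.2,-0.2,0],
  [0,-1.5,-0.2,0],
  [0,-1.8,-0.2,0],
])

```text
clock: 2.87
position: [0.5188, -0.0856, 0.0532]
ee_rot: [-0.0, 0.471, 0.882, -0.001]
contact_force: [5.3, -4.4, -24.4]
width: 0.0063
gripper_force: 29.9
```

>>> drive_tool([
  [0,-0.3,0,0],
  [0,-0.6,0,0],
  [0,-0.9,0,0],
  [0,-1.2,0,0],
  [0,-1.5,0,0],
  [0,-1.75,0,0],
  [0,-1.95,0,0],
  [0,-2.1,0,0],
])

```text
clock: 3.53
position: [0.4752, -0.1151, 0.0533]
ee_rot: [-0.0, 0.471, 0.882, -0.001]
contact_force: [5.8, -5.2, -27.7]
width: 0.0065
gripper_force: 29.4
```

Run:
```python
from h import *
units(wor(-.304,0,.049),Y); print(get_state()['contact_force'])
```

```text
tcp local [-0.2924 -0.0014  0.0533] shift [ 0.055 -0.464  0.172] turn -0.0019117041668075437 units
[  5.83814438  -5.19204492 -27.71864292]
```

>>> drive_tool([
  [0,-0.06,0.05,0],
  [0,-0.12,0.1,0],
  [0,-0.18,0.1,0],
  [0,-0.24,0.1,0],
  [0,-0.3,0.1,0],
  [0,-0.35,0.1,0],
  [0,-0.4,0.1,0],
  [0,-0.44,0.1,0],
])

```text
clock: 4.2
position: [0.467, -0.1206, 0.0531]
ee_rot: [0.001, 0.471, 0.882, -0.0]
contact_force: [5.6, -3.8, -16.9]
width: 0.0068
gripper_force: 30.5
```

>>> drive_tool([
  [0,-0.03,0,0],
  [0,-0.06,0,0],
  [0,-0.08,0,0],
  [0,-0.1,0,0],
  [0,-0.12,0,0],
  [0,-0.12,0,0],
  [0,-0.12,0,0],
  [0,-0.12,0,0],
])

```text
clock: 4.87
position: [0.4657, -0.1215, 0.0532]
ee_rot: [0.002, 0.471, 0.882, 0.001]
contact_force: [8.5, -0.7, -17.6]
width: 0.0066
gripper_force: 30.3
```

Run:
```python
from h import *
units(wor(-.304,0,.049),Y); print(get_state()['contact_force'])
```

```text
tcp local [-0.3039 -0.0015  0.0532] shift [ 0.058 -0.005  0.167] turn -0.010478754298314963 units
[  8.51004814  -0.70697422 -17.62662224]
```

>>> drive_tool([
  [0,0,0.05,0],
  [0,0,0.05,0],
  [0,0,0.05,0],
  [0,0,0,0],
  [0,0,-0.3,0],
  [0,0,-0.8,0],
  [0,0,-1.4,0],
  [0,0,-2.1,0],
], grip=27)

```text
clock: 5.53
position: [0.4633, -0.1213, 0.1073]
ee_rot: [-0.0, 0.471, 0.882, -0.0]
contact_force: [0.5, -0.5, -0.4]
width: 0.0275
gripper_force: 0.0
```

>>> drive_tool([
  [0,0.5,-0.8,0.8],
  [0,1,-1.6,1.6],
  [0,1.6,-2.4,2.6],
  [0,2.2,-3.2,3.6],
  [0,2.8,-4,4.6],
  [0,3.4,-4.5,5.6],
  [0,3.6,-4.5,6.6],
  [0,3.6,-4.5,7.6],
], grip=60)

```text
clock: 6.2
position: [0.5402, -0.0708, 0.2211]
ee_rot: [0.002, 0.777, 0.629, 0.001]
contact_force: [-0.5, -0.2, -0.9]
width: 0.0599
gripper_force: 0.0
```

Run:
```python
from h import *
units(wor(-.2,0,.2),Y+np.pi/2);print(get_state()['clock'],get_state()['qpos']); snap('wrist','w2')
```

```text
tcp local [-0.2137 -0.0008  0.2211] shift [0.417 0.354 0.846] turn 7.3585481365785315 units
6.2 [-2.58335998e-01  2.48856997e-01  1.62545785e+00  5.33459774e-04
  1.26301650e+00 -4.92546787e-02]
```

View pics/w2.png

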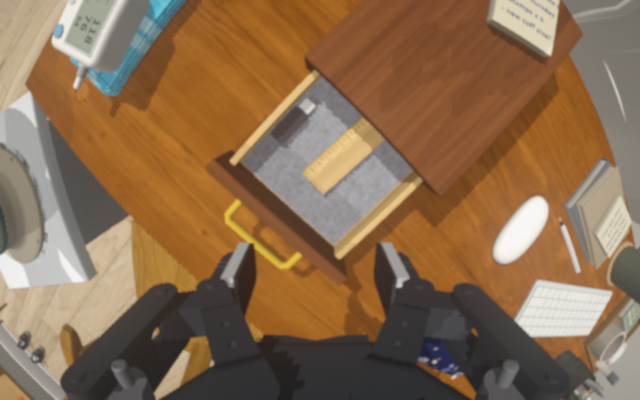

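The drawer is open. The ruler's front end is near (312,182) and it runs under the top near (370,135). The memory stick is at (295,120), clear of it.

Run:
```python
from h import *
L=loc(wcloud('w2')); im=np.load('pics/w2.npz')['im']
hs=cv2.cvtColor(im,cv2.COLOR_RGB2HSV).astype(int)
m=(hs[...,0]>10)&(hs[...,0]<30)&(hs[...,1]>60)&(hs[...,2]>110)&(L[...,2]>.018)&(L[...,2]<.042)&(abs(L[...,1])<.06)&(L[...,0]<-.13)&(L[...,0]>-.253)
n,l,st,_=cv2.connectedComponentsWithStats(m.astype(np.uint8)); k=1+np.argmax(st[1:,4]); P=L[l==k]
print(st[k],np.median(P,0),cv2.minAreaRect((P[:,:2]*1000).astype(np.float32)))
print(np.percentile(P[:,0],[1,3,50,99]))
for a in np.arange(-.23,-.13,.015):
    q=P[abs(P[:,0]-a)<.004]
    if len(q)>10: print(a.round(3),np.percentile(q[:,1],[2,98]).round(4),np.median(q[:,2]).round(4))
fl=L[(abs(L[...,2]-.022)<.008)&(abs(L[...,1])<.06)&(L[...,0]<-.14)&(L[...,0]>-.26)]; print('floor',np.median(fl[:,2]),fl[:,0].min())
fb=L[(abs(L[...,2]-.0745)<.004)&(abs(L[...,1])<.06)&(L[...,0]<-.24)&(L[...,0]>-.29)]
print('board',np.percentile(fb[:,0],[1,50,99]))
```

```text
[ 302  116   83   79 2703] [-0.17491187 -0.00404446  0.03092916] ((-175.31472778320312, -5.742345809936523), (35.52219009399414, 88.52430725097656), 87.32351684570312)
[-0.21744502 -0.21544532 -0.17491187 -0.13298193]
-0.215 [-0.0197  0.0134] 0.0311
-0.2 [-0.0205  0.0126] 0.0309
-0.185 [-0.0212  0.0118] 0.031
-0.17 [-0.0225  0.0111] 0.0309
-0.155 [-0.0234  0.0104] 0.0309
-0.14 [-0.0219  0.0096] 0.0309
floor 0.023719842096098908 -0.2557568536521794
board [-0.26845535 -0.26044652 -0.25441082]
```

Run:
```python
from h import *
units(wor(-.19,-.0045,.12),Y-.05+np.pi/2);units(wor(-.19,-.0045,.045),Y-.05+np.pi/2)
```

```text
tcp local [-0.2147 -0.0004  0.2204] shift [0.598 0.794 4.018] turn 7.804235135389475 units
tcp local [-0.2147 -0.0004  0.2204] shift [0.598 0.787 7.018] turn 7.804235135389475 units
```

>>> drive_tool([
  [0.1,0.1,0.4,1],
  [0.2,0.2,0.9,2],
  [0.3,0.3,1.5,3],
  [0.4,0.5,2.1,4],
  [0.5,0.7,2.8,5],
  [0.6,0.79,3.5,6],
  [0.6,0.79,4,7],
  [0.6,0.79,4,7.8],
], grip=44, newtons=20)

```text
clock: 6.92
position: [0.5588, -0.0603, 0.1165]
ee_rot: [-0.001, 0.963, 0.27, -0.003]
contact_force: [-1.0, -0.6, 0.7]
width: 0.0439
gripper_force: 0.0
```

Run:
```python
from h import *
units(wor(-.19,-.0045,.045),Y-.05+np.pi/2);print(get_state()['clock'],get_state()['qpos'])
```

```text
tcp local [-0.1925 -0.0025  0.1165] shift [0.113 0.086 2.86 ] turn 0.04934552545380109 units
6.9167 [-2.31322144e-01  3.68829265e-01  1.73240859e+00 -1.64227785e-05
  1.04608291e+00  7.93338314e-01]
```

>>> drive_tool([
  [0.05,0.05,0.4,0],
  [0.05,0.05,0.9,0],
  [0.05,0.05,1.4,0],
  [0.05,0.05,1.9,0],
  [0.05,0.05,2.3,0],
  [0.05,0.05,2.6,0],
  [0.05,0.05,2.78,0],
  [0.05,0.05,2.82,0],
])

```text
clock: 7.58
position: [0.5624, -0.0612, 0.0476]
ee_rot: [-0.0, 0.962, 0.271, -0.0]
contact_force: [-1.2, 0.3, -0.0]
width: 0.0442
gripper_force: 0.0
```

>>> drive_tool([
  [0,0,0,0],
  [0,0,0,0],
  [0,0,0,0],
  [0,0,0,0],
  [0,0,0,0],
  [0,0,0,0],
  [0,0,0,0],
  [0,0,0,0],
], grip=0)

```text
clock: 8.25
position: [0.5629, -0.0612, 0.0485]
ee_rot: [0.0, 0.963, 0.271, 0.0]
contact_force: [-0.2, -0.9, 0.8]
width: 0.031
gripper_force: 20.0
```

Run:
```python
from h import *
units(wor(-.228,-.0045,.045),Y+np.pi/2);print(get_state()['contact_force'])
```

```text
tcp local [-0.1895 -0.0056  0.0485] shift [-1.539  0.022  0.14 ] turn -0.40317501980039666 units
[-0.21711161 -0.87356805  0.77711007]
```

Width 31 mm confirms the ruler is pinched, but only by the pad tips. I'll regrip 4 mm lower.

>>> drive_tool([
  [0,0,0,0],
  [0,0,0,0],
  [0,0,0,0],
  [0,0,0.08,0],
  [0,0,0.14,0],
  [0,0,0.16,0],
  [0,0,0.16,0],
  [0,0,0.16,0],
], grip=40)

```text
clock: 8.92
position: [0.5626, -0.0612, 0.0442]
ee_rot: [-0.0, 0.963, 0.271, -0.0]
contact_force: [0.1, -0.4, 0.2]
width: 0.04
gripper_force: 0.0
```

>>> drive_tool([
  [0,0,0,0],
  [0,0,0,0],
  [0,0,0,0],
  [0,0,0,0],
  [0,0,0,0],
  [0,0,0,0],
  [0,0,0,0],
  [0,0,0,0],
], grip=0)

```text
clock: 9.58
position: [0.5628, -0.0613, 0.0444]
ee_rot: [0.0, 0.963, 0.271, 0.0]
contact_force: [1.0, -0.0, 1.5]
width: 0.0311
gripper_force: 21.7
```

>>> drive_tool([
  [-0.1,0,0,-0.05],
  [-0.3,0,0,-0.1],
  [-0.5,0,0,-0.2],
  [-0.7,0.01,0,-0.3],
  [-0.9,0.01,0,-0.4],
  [-1.1,0.02,0,-0.4],
  [-1.25,0.02,0,-0.4],
  [-1.32,0.02,0,-0.4],
])

```text
clock: 10.25
position: [0.5343, -0.0792, 0.0444]
ee_rot: [-0.0, 0.957, 0.291, 0.0]
contact_force: [0.7, 0.5, 2.0]
width: 0.0314
gripper_force: 21.7
```

>>> drive_tool([
  [-0.03,0,0,0],
  [-0.06,0,0,0],
  [-0.09,0,0,0],
  [-0.12,0,0,0],
  [-0.15,0,0,0],
  [-0.18,0,0,0],
  [-0.2,0,0,0],
  [-0.2,0,0,0],
])

```text
clock: 10.92
position: [0.5314, -0.0814, 0.0444]
ee_rot: [0.0, 0.957, 0.291, 0.001]
contact_force: [3.0, 2.3, 1.2]
width: 0.0312
gripper_force: 21.7
```

Run:
```python
from h import *
units(wor(-.228,-.0045,.045),Y+np.pi/2);print(get_state()['contact_force'])
```

```text
tcp local [-0.227  -0.0047  0.0444] shift [-0.042 -0.009 -0.023] turn -0.007902305416510868 units
[2.97187519 2.27294107 1.22926831]
```

>>> drive_tool([
  [-0.02,0,0,0],
  [-0.04,0,0,0],
  [-0.06,0,0,0],
  [-0.06,0,0,0],
  [-0.06,0,0,0],
  [-0.06,0,0,0],
  [-0.06,0,0,0],
  [-0.06,0,0,0],
])

```text
clock: 11.58
position: [0.5313, -0.0815, 0.0444]
ee_rot: [-0.0, 0.957, 0.29, 0.002]
contact_force: [6.3, 6.0, 0.0]
width: 0.0312
gripper_force: 21.5
```

Run:
```python
from h import *
units(wor(-.228,-.0045,.045),Y+np.pi/2);print(get_state()['contact_force'])
snap('wrist','w3');snap('side','s3')
a=cv2.imread('pics/s3.png')[170:360,180:420]; b=cv2.imread('pics/w3.png')[:, :]
cv2.imwrite('pics/w3c.png',np.hstack([cv2.resize(a,(320,253)),cv2.resize(b,(405,253))]))
```

```text
tcp local [-0.2271 -0.0048  0.0444] shift [-0.037 -0.013 -0.023] turn -0.01717068885669983 units
[6.33275607 5.98752524 0.04477256]
```

View pics/w3c.png

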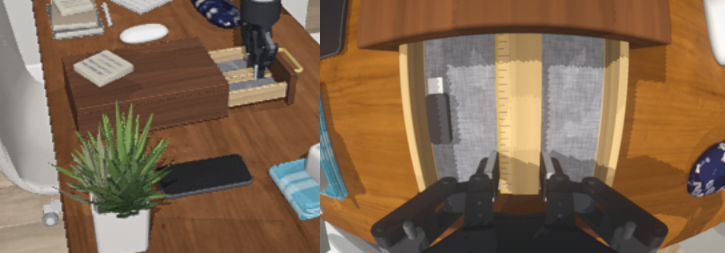

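The ruler is in contact with the board: the force rose with no motion. The wrist view shows it running straight from the pads to under the rail. I'll back off a little and lift.

>>> drive_tool([
  [0.1,0,0,0],
  [0.15,0,-0.1,0],
  [0.2,0,-0.25,0],
  [0.25,0,-0.45,0],
  [0.25,0,-0.65,0],
  [0.25,0,-0.85,0],
  [0.25,0,-1.05,0],
  [0.25,0,-1.25,0],
])

```text
clock: 12.35
position: [0.5343, -0.079, 0.0761]
ee_rot: [-0.0, 0.957, 0.291, -0.0]
contact_force: [-0.2, 0.1, -1.7]
width: 0.0314
gripper_force: 21.2
```

>>> drive_tool([
  [0,0,-0.15,0],
  [0,0,-0.3,0],
  [0,0,-0.45,0],
  [0,0,-0.6,0],
  [0,0,-0.75,0],
  [0,0,-0.9,0],
  [0,0,-1.05,0],
  [0,0,-1.2,0],
])

```text
clock: 13.02
position: [0.5345, -0.079, 0.1059]
ee_rot: [0.0, 0.957, 0.291, -0.0]
contact_force: [0.4, -0.2, -1.6]
width: 0.0311
gripper_force: 20.0
```

Run:
```python
from h import *
units(wor(-.228,-.0045,.1),Y+np.pi/2);print(get_state()['contact_force'])
snap('wrist','w4');snap('side','s4')
a=cv2.imread('pics/s4.png')[170:360,180:420]; b=cv2.imread('pics/w4.png')[:, :]
cv2.imwrite('pics/w4c.png',np.hstack([cv2.resize(a,(320,253)),cv2.resize(b,(405,253))]))
L=loc(wcloud('w4'));q=L[(abs(L[...,1]+.005)<.008)&(L[...,2]>.035)&(L[...,0]<-.137)&(L[...,0]>-.215)]
for a in np.arange(-.21,-.135,.01):
    k=q[abs(q[:,0]-a)<.003]; print(a.round(3),len(k),np.median(k[:,2]) if len(k) else 0)
```

```text
tcp local [-0.223  -0.0045  0.1059] shift [-0.199 -0.001  0.237] turn -0.0026128984435842425 units
[ 0.36145216 -0.24693045 -1.63612329]
-0.21 4125 0.172216063474412
-0.2 463 0.08306005835635043
-0.19 411 0.07909877741975105
-0.18 395 0.07526538038793315
-0.17 389 0.07160838394444569
-0.16 372 0.0678040663405885
-0.15 364 0.06395976757367786
-0.14 326 0.060260807293191825
```

View pics/w4c.png

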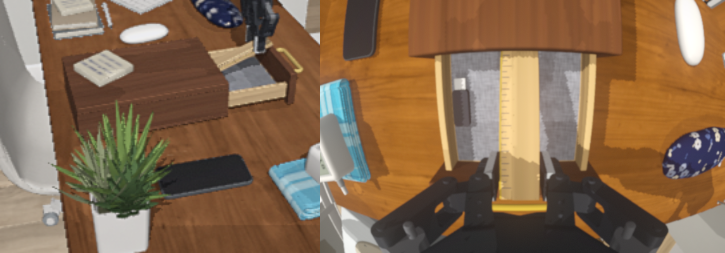

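The ruler slants at about 0.38 through the gap, just touching the rail. I'll slide it out along its own axis, slightly shallower.

>>> drive_tool([
  [-0.1,0,-0.02,0],
  [-0.35,0,-0.11,0],
  [-0.65,0,-0.22,0],
  [-0.95,0,-0.33,0],
  [-1.25,0,-0.44,0],
  [-1.55,0,-0.55,0],
  [-1.8,0,-0.64,0],
  [-2.0,0,-0.71,0],
])

```text
clock: 13.78
position: [0.4923, -0.1074, 0.1238]
ee_rot: [0.0, 0.957, 0.291, 0.0]
contact_force: [-0.2, 0.2, 0.1]
width: 0.0317
gripper_force: 20.1
```

>>> drive_tool([
  [-0.25,0,-0.09,0],
  [-0.5,0,-0.18,0],
  [-0.8,0,-0.29,0],
  [-1.1,0,-0.4,0],
  [-1.4,0,-0.52,0],
  [-1.7,0,-0.63,0],
  [-1.9,0,-0.7,0],
  [-2.0,0,-0.74,0],
])

```text
clock: 14.45
position: [0.4509, -0.1351, 0.1422]
ee_rot: [0.0, 0.957, 0.291, 0.0]
contact_force: [0.7, 0.4, 0.4]
width: 0.0311
gripper_force: 20.1
```

```bash
cat >> h.py <<'E'
def slope(f):
    p,_=tool(); p=loc(p); snap('wrist',f); L=loc(wcloud(f)); im=np.load(f'pics/{f}.npz')['im']
    hs=cv2.cvtColor(im,cv2.COLOR_RGB2HSV).astype(int)
    q=L[(abs(L[...,1]-p[1])<.008)&(L[...,2]<p[2]+.03)&(L[...,2]>p[2]-.11)&(L[...,0]<p[0]+.18)&(L[...,0]>p[0]+.015)&(hs[...,1]>60)&(hs[...,2]>110)]
    for a in np.arange(.02,.18,.01):
        k=q[abs(q[:,0]-p[0]-a)<.003]; print((p[0]+a).round(3),len(k),np.percentile(k[:,2],[10,50,90]).round(4) if len(k) else 0)
E
python3 - <<'E'
from h import *
units(wor(-.228,-.0045,.1),Y+np.pi/2);print(get_state()['contact_force'],get_state()['width']);slope('w5')
E
```

```text
tcp local [-0.3237 -0.0045  0.1422] shift [ 3.828 -0.006  1.688] turn -0.00891956400708291 units
[0.74705998 0.36166531 0.40181849] 0.031063720280775458
-0.304 409 [0.1189 0.1204 0.1217]
-0.294 408 [0.1153 0.1168 0.118 ]
-0.284 408 [0.1118 0.113  0.1144]
-0.274 398 [0.1081 0.1095 0.1108]
-0.264 374 [0.1045 0.1058 0.1071]
-0.254 340 [0.1008 0.1022 0.1035]
-0.244 328 [0.097  0.0983 0.0996]
-0.234 301 [0.0932 0.0948 0.0962]
-0.224 286 [0.0899 0.0912 0.0925]
-0.214 262 [0.0862 0.0875 0.0889]
-0.204 240 [0.0825 0.0839 0.0851]
-0.194 216 [0.079  0.0801 0.0816]
-0.184 174 [0.0751 0.0766 0.0778]
-0.174 0 0
-0.164 0 0
-0.154 0 0
```

View pics/w5.png

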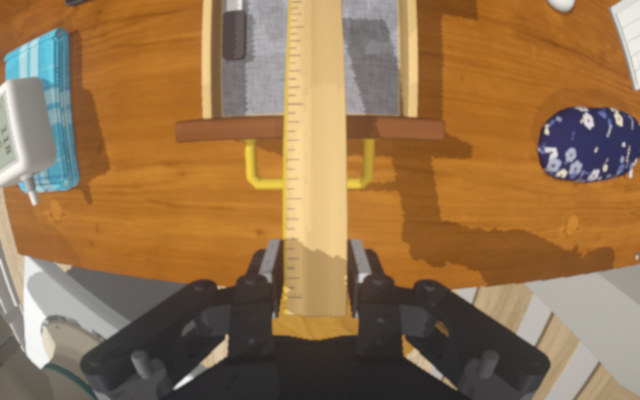

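The ruler is clear of the rail, tilted 0.352 rad. I'll level it by resting its rear end lightly on the front edge of the cabinet top, so that it pivots in the pads.

>>> drive_tool([
  [0,0,-0.3,0],
  [0,0,-0.7,0],
  [0,0,-1.1,0],
  [0.2,0,-1.4,0],
  [0.6,0,-1.4,0],
  [1.1,0,-1.4,0],
  [1.5,0,-1.4,0],
  [1.6,0,-1.4,0],
])

```text
clock: 15.17
position: [0.4866, -0.1111, 0.1763]
ee_rot: [-0.0, 0.956, 0.292, 0.0]
contact_force: [0.3, -0.3, -0.3]
width: 0.0313
gripper_force: 20.1
```

>>> drive_tool([
  [0,0,0.2,0],
  [0,0,0.5,0],
  [0,0,0.75,0],
  [0,0,0.95,0],
  [0,0,1.15,0],
  [0,0,1.35,0],
  [0,0,1.5,0],
  [0,0,1.6,0],
])

```text
clock: 15.83
position: [0.4845, -0.1125, 0.1363]
ee_rot: [-0.0, 0.957, 0.291, -0.0]
contact_force: [-1.4, 0.3, 0.5]
width: 0.0316
gripper_force: 20.7
```

Run:
```python
from h import *
units(wor(-.284,-.0045,.1),Y+np.pi/2);print(get_state()['contact_force'],get_state()['width']);slope('w6')
```

```text
tcp local [-0.2832 -0.0045  0.1363] shift [-3.200e-02  1.000e-03  1.453e+00] turn -0.00687984679524584 units
[-1.35828177  0.32611004  0.46250107] 0.031551518928813437
-0.263 414 [0.1167 0.118  0.119 ]
-0.253 417 [0.1146 0.1159 0.1168]
-0.243 424 [0.1125 0.1138 0.1148]
-0.233 416 [0.1104 0.1116 0.1127]
-0.223 409 [0.1082 0.1096 0.1105]
-0.213 394 [0.1062 0.1074 0.1084]
-0.203 393 [0.1043 0.1054 0.1063]
-0.193 378 [0.1021 0.1033 0.1042]
-0.183 351 [0.0997 0.1012 0.1022]
-0.173 334 [0.0978 0.0989 0.0999]
-0.163 307 [0.0955 0.0968 0.098 ]
-0.153 278 [0.0936 0.0948 0.0958]
-0.143 0 0
-0.133 0 0
-0.123 0 0
-0.113 0 0
```

>>> drive_tool([
  [0,0,0.15,0],
  [0,0,0.35,0],
  [0,0,0.55,0],
  [0,0,0.75,0],
  [0,0,0.95,0],
  [0,0,1.1,0],
  [0,0,1.2,0],
  [0,0,1.25,0],
])

```text
clock: 16.55
position: [0.4846, -0.1123, 0.105]
ee_rot: [-0.0, 0.957, 0.291, -0.0]
contact_force: [-1.0, -0.8, 0.7]
width: 0.0309
gripper_force: 21.0
```

>>> drive_tool([
  [0,0,0,0],
  [0,0,0,0],
  [0,0,-0.1,0],
  [0,0,-0.3,0],
  [0,0,-0.6,0],
  [0,0,-1,0],
  [0,0,-1.5,0],
  [0,0,-2.1,0],
], newtons=40)

```text
clock: 17.22
position: [0.4845, -0.1123, 0.1591]
ee_rot: [-0.0, 0.957, 0.291, -0.0]
contact_force: [0.3, -0.4, -1.0]
width: 0.0303
gripper_force: 42.8
```

>>> drive_tool([
  [-0.1,0,-0.6,0],
  [-0.4,0,-1.2,0],
  [-0.8,0,-1.8,0],
  [-1.3,0,-2.3,0],
  [-1.8,0,-2.8,0],
  [-2.3,0,-3.1,0],
  [-2.7,0,-3.3,0],
  [-2.9,0,-3.4,0],
])

```text
clock: 17.88
position: [0.4236, -0.1534, 0.2441]
ee_rot: [0.001, 0.957, 0.291, 0.0]
contact_force: [-0.5, -0.3, -0.8]
width: 0.0302
gripper_force: 42.9
```

>>> drive_tool([
  [0,0,0,0],
  [0,0,0,0],
  [0,0,0,0],
  [0,0,0,0],
  [0,0,0,0],
  [0,0,0,0],
  [0,0,0,0],
  [0,0,0,0],
])

```text
clock: 18.55
position: [0.4247, -0.1527, 0.2429]
ee_rot: [-0.0, 0.957, 0.291, -0.0]
contact_force: [0.5, -0.3, -1.2]
width: 0.0304
gripper_force: 42.9
```

Run:
```python
from h import *
units(wor(-.284,-.0045,.1),Y+np.pi/2);s=get_state();print(s['contact_force'],s['width'],s['gripper_force']);slope('w7')
```

```text
tcp local [-0.3553 -0.0045  0.2429] shift [2.852e+00 1.000e-03 5.717e+00] turn -0.001082099251756845 units
[ 0.46477105 -0.29540249 -1.21215438] 0.0303674812725319 42.85409465432167
-0.335 397 [0.2265 0.2278 0.2286]
-0.325 432 [0.2263 0.2273 0.2282]
-0.315 451 [0.2257 0.2268 0.2277]
-0.305 459 [0.225  0.2263 0.2271]
-0.295 463 [0.2247 0.2258 0.2267]
-0.285 465 [0.2241 0.2253 0.2263]
-0.275 466 [0.2235 0.2248 0.2257]
-0.265 460 [0.2231 0.2242 0.2252]
-0.255 452 [0.2225 0.2238 0.2247]
-0.245 431 [0.2221 0.2233 0.2243]
-0.235 408 [0.2216 0.2228 0.2239]
-0.225 0 0
-0.215 0 0
-0.205 0 0
-0.195 0 0
-0.185 0 0
```

View pics/w7.png

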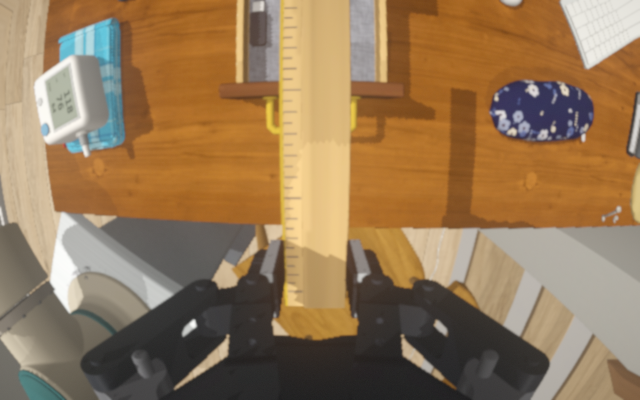

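The ruler is held with a slope of 0.05, its top face at 0.22 m and its rear end at x ≈ -0.183 (cabinet frame). The pouch hasn't been touched. I'll hand in.

```bash
python3 -c "
from h import *
print(order.sign_off())"
```

```text
the job is handed in; nothing more can be done
None
```

The job is handed in, with no verdict returned: the drawer is fully open and the ruler is held level (about 0.05 rad) and still, roughly 0.21 m above the desk and about 5 cm in front of the cabinet body, with the phone, pouch and notes left untouched.

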